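# Lock the bisque ring on its glazing spindle

## Robot

A 6-joint arm with a two-finger parallel gripper is mounted at the origin on the work surface. World frame = base frame: x ahead of the robot, y to its left, z up, the work surface at z = 0. Lengths are in m, angles in rad, forces in N, time in s.
With the tool pointing down it reaches from about 0.425 to 0.95 m from the base axis. Payload 14.7 kg.
Tool frame: the origin (TCP) lies at the very end of the fingers, on their centre line; the grasp point (between the pads) lies 19 mm behind it (r.grip_point_offset is the distance from the TCP to the grasp point, in m); y points along the fingers, z is the direction in which the jaws open and shut, and the axes are right-handed (so a half turn about y gives the same grasp; the last joint's range is limited). The gripper opens to 85 mm and grips with 20 to 120 N. Pads are 22 mm wide; open, the fingers measure 114 mm over their backs; the gripper's body (76 mm by 85 mm) begins 54 mm behind the grasp point. The pads swing forward as they close: fully open they stand 13 mm farther back than shut.
Start: joints at [1.159, 0.48, 1.596, -0, 1.065, -0.047], TCP at [0.232, 0.607, 0.197] pointing down, gripper open.
Joint ranges: [-2.75, 2.75], [-0.82, 2.05], [0.23, 2.67], [-1.56, 4.7], [0.09, 2.69], [-2.92, 2.92]. Speed limits (rad/s): [1.89, 1.89, 2.39, 3.01, 3.01, 3.01].

## Interface

Orientations are given as [roll, pitch, yaw] about the fixed x, y, z axes, in that order (R = Rz(yaw) Ry(pitch) Rx(roll)).
In Python, from plant import get_obs, eyes, r gives the robot as it stands.
- The arm moves only by the shell command python3 -m crank 'ROWS' [OPENING] [FORCE]. ROWS is JSON, a list that holds one entry, the list of rows, each a list of 6 numbers: the shift along the world's x, y, z as a fraction of full scale, then the turn, a rotation vector about the world's x, y, z as a fraction of full scale. In form: [[[tx, ty, tz, ax, ay, az], ...]]. A call has 1 to 5 rows; each row is the pose to reach, as a shift and turn from the pose commanded when the call began; what a row does not reach only later rows make up. Full scale, the value 1, is 0.1 m for a shift and 1.5 rad for a turn. A row lasts 1/8 s, in which the tool goes at most 62.5 mm and 10.7 degrees, less where a joint would pass 70% of its speed; a pose out of reach is approached as far as the arm can. A call with a number of a shift or a turn outside -1 to 1 is refused whole. A call with a gripper value outside its range is refused whole. OPENING is the closure, from 0 (fully open) to 1 (shut), set as the call begins (- or left out, the last holds). The fingers move at their own pace and stop on an object; FORCE is the grip in N (left out, the last holds). Time passes only in rows, so rows that repeat a pose let the fingers close. It gives the time, the measured TCP pose, the force and the opening at its end, in the units of the state.
- get_obs(): the state, without advancing time (a new reading comes with each control period).
- eyes.capture(name): name is "scene" or "top" or "wrist"; returns a dict with "color" (384x512x3 uint8, red, green, blue), "fx", "fy", "cx", "cy" (pixels), "R" (3x3) and "t" (3): a world point X has camera coordinates R X + t. Camera axes: x right, y down, z forward; pixel columns grow to the right and rows downward; lengths in m; the calibration is good to about 2 mm. A picture is of the moment at which its call begins. There is no depth.
- r.finish_job(): hands the job in, once; it reports no verdict.
The state is a dict: "time_s": time; "joint_positions": joint angles; "joint_vel": joint speeds; "tau": joint torques, N m; "ee_pos": TCP position; "eef_rot": TCP orientation; "contact_force": force on the tool from outside, world axes, zero at the start; "torque": the same for the moment, N m; "grip_width": finger opening in m.
Only numpy, scipy, OpenCV 4.12 (cv2) and the standard library are available. Lean on these libraries where they do the work, as an engineer would, in place of code of your own. Each camera call takes 0.05 s, during which the arm holds its last target. There are 200 camera calls.

## Task

Draw the spindle out of its storage box by the bare shaft, lay it down on the wooden rest, shaft in the notch and handle on the pillar, let go of it, then take it again by its handle. Thread it through the bay of the glazing rack in which the ring stands (not the bay with the solid disc): in at the front upright, through the ring and out through the back upright, and push it fully home so that the handle's shoulder meets the front upright. Leave the disc, the paint bottle, the bowl and the mug where they are.

Things in the scene. Friction and masses are not known exactly. Their poses are not given: they have to be found in the camera images.
- spindle: Spindle, 200 mm long, 80 g: bare round aluminium shaft, 12 mm diameter, 130 mm long, in a dark wooden handle 28 x 28 mm, 70 mm long. Origin on the axis at the shoulder (where they meet); +y runs along the shaft to the tip, the handle from y = 0 to -70 mm; centre of mass at y = -13 mm. Starts level in the box, axis 50 mm above the table, handle hidden inside, about 95 mm of shaft sticking out.
- spindle_tip (a point): Centre of the free end of the spindle's shaft.
- caddy: Plywood storage box, fixed, 64 x 120 x 80 mm (x, y, z). Origin at the centre of its underside on the table; its open mouth is the +y face, 60 mm from the origin. Inside 40 mm wide, floor 36 mm and roof 72 mm above the table: the spindle must be pulled 110 mm or more along +y before it is lifted.
- rest: Pale wooden rest, fixed, 70 x 130 x 12 mm board. Origin on the table under where the spindle's shoulder belongs; +y towards the shaft's tip. Pillar for the handle: 22 mm wide, flat top 46 mm above the table, y = -68 to -48 mm. V notch for the shaft (90 degrees, 8 mm thick) at y = 29 mm, arms up to 76 mm above the table, 50 mm wide over all. A spindle in it lies level, axis 60 mm above the table.
- rest_top (a point): The point where the spindle's shoulder (origin) belongs on the rest: on the spindle's axis, 60 mm above the table, right over the rest's origin.
- rack: Pale wooden rack, fixed, origin under its centre on the table. Two uprights along x, 240 mm long, 15 mm thick, 85 mm high, outer faces at y = -47 (front) and +47 mm (back). Bays centred at x = -60 and +60 mm: in each upright a round hole along y, 65 mm above the table, 17 mm wide in front, 19 mm at the back, countersunk 3 mm on the front side. Ware stands between. Spindle enters along +y.
- hole_a (a point): Centre of the front hole of the bay at rack x = -60 mm, on the front upright's outer face; the spindle's shoulder ends here if this bay is used.
- hole_b (a point): Centre of the front hole of the bay at rack x = +60 mm, on the front upright's outer face.
- ring: Loose unglazed white ring, 76 mm outer diameter, 52 mm hole, 34 mm wide (seen from above much wider than the disc), standing on edge on the rails of one bay with its hole in line with that bay's holes. Origin at its centre, its axis is y.
- disc: Loose solid white disc, 76 mm diameter, 14 mm thick, no hole, standing on edge in the other bay. Origin at its centre, its axis is y.
- paint: Loose upright paint bottle, 60 mm diameter, 150 mm high; origin at the centre of its underside. To be left alone.
- bowl: Loose white bowl, 100 mm diameter, 50 mm high; origin at the centre of its underside. To be left alone.
- mug: Loose white mug, 76 mm diameter, 85 mm high, handle at +y; origin at the centre of its underside. To be left alone.
Things that resemble listed ones, but are neither listed nor needed, are in the scene too. There is more than one size of the spindle; the one meant has the size given above.

How it is judged:
By the outcome, as a careful person would: the job done as asked, in the order asked, and still so for the second after the job is handed in, with the robot touching nothing.
It also fails if it takes over 58 s, if anything falls off the work surface, if the arm or the gripper's body presses on something with over 40 N, if the wrist force passes 120 N, or if a joint passes its speed limit or range.

## Working session

There is one attempt and no reset: what is moved stays moved. The work goes in short steps, Python scripts to look and compute and a shell command to move; the robot and the scene stay as the last step left them, time stands still between calls to the robot, and variables do not carry over. Pictures are saved under pics/ and viewed, about 8 in all and at most 12, crops included, and the job is handed in when it is done.

```bash
ls; mkdir -p pics
python3 - <<'E'
from plant import get_obs, eyes, r
import cv2, json, pickle
o=get_obs(); print(o['time_s'],o['ee_pos'],o['eef_rot'],o['grip_width'],o['contact_force'])
for n in ("scene","top"):
    c=eyes.capture(n); pickle.dump(c,open(f"pics/{n}0.pkl","wb"))
    cv2.imwrite(f"pics/{n}0.png",cv2.resize(c['color'][:,:,::-1],(800,600),interpolation=cv2.INTER_CUBIC)); print(n,c['fx'],c['fy'],c['cx'],c['cy'],c['R'],c['t'])
E
```

```text
pics
0.0 [0.23170995 0.60681792 0.19636274] [-1.57199784e+00  6.25720117e-05 -3.64846086e-01] 0.08576545338095862 [0.23117029 0.03889627 0.3819359 ]
scene 349.1081580579886 349.1081580579886 253.7281133685661 190.93770568697818 [[ 0.68137985  0.73192812 -0.00165408]
 [ 0.48625513 -0.45436026 -0.74639983]
 [-0.54706257  0.5077775  -0.66549572]] [-0.39761571 -0.25404942  1.34042709]
top 414.0584134544001 414.0584134544001 262.2183658326685 192.54098781324043 [[ 0.02031574 -0.99973085  0.01120304]
 [-0.98661059 -0.02186026 -0.16162199]
 [ 0.16182339 -0.00776957 -0.98678915]] [-0.03601906  0.62420721  1.35119492]
```

View pics/top0.png

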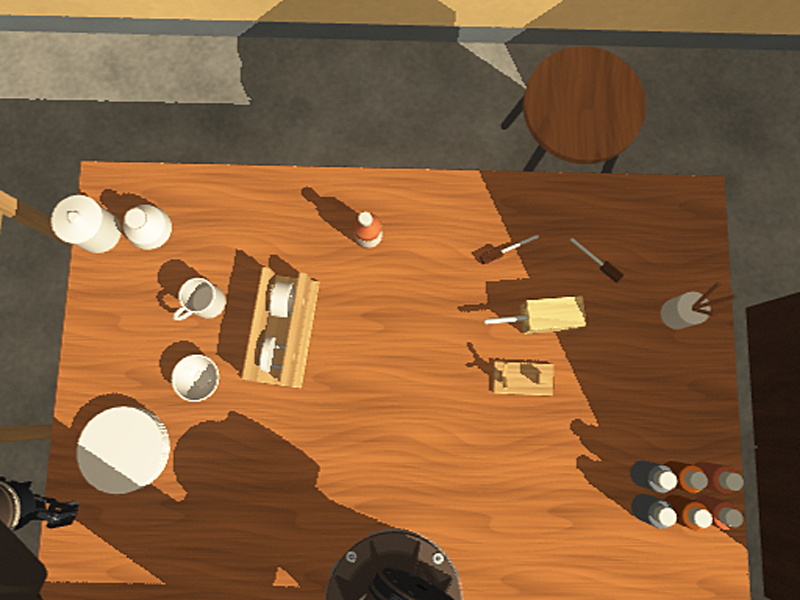

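View pics/scene0.png

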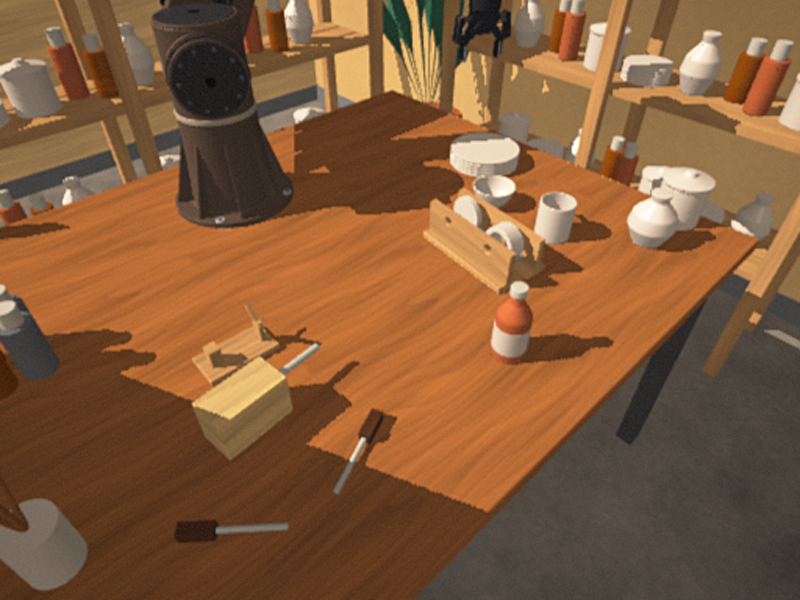

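```bash
cat > h.py <<'E'
import numpy as np, cv2, pickle
from scipy.spatial.transform import Rotation as Ro
def ray(c,u,v,z):
    "pixel -> world point on plane z"
    o=-c['R'].T@c['t']; d=c['R'].T@np.array([(u-c['cx'])/c['fx'],(v-c['cy'])/c['fy'],1.])
    return o+d*(z-o[2])/d[2]
def proj(c,X):
    p=c['R']@np.asarray(X,float)+c['t']; return np.array([c['fx']*p[0]/p[2]+c['cx'],c['fy']*p[1]/p[2]+c['cy']])
def snap(n,name):
    from plant import eyes
    c=eyes.capture(n); pickle.dump(c,open(f"pics/{name}.pkl","wb")); return c
def save(c,name,box=None,s=1.5):
    im=c['color'][:,:,::-1]
    if box: u0,v0,u1,v1=box; im=im[v0:v1,u0:u1]
    cv2.imwrite(f"pics/{name}.png",cv2.resize(im,None,fx=s,fy=s,interpolation=cv2.INTER_CUBIC))
E
python3 - <<'E'
from h import *
c=pickle.load(open('pics/top0.pkl','rb'))
a=c['color'][150:260,140:380][:,:240].copy()
im=np.hstack([c['color'][158:258,145:215],c['color'][180:260,300:380].repeat(1,0)[:80] if 0 else c['color'][168:268,295:385]])
cv2.imwrite('pics/crop1.png',cv2.resize(im[:,:,::-1],None,fx=5,fy=5,interpolation=cv2.INTER_CUBIC))
hsv=cv2.cvtColor(c['color'],cv2.COLOR_RGB2HSV)
for p in [(350,200),(335,245),(172,200),(195,210),(280,220),(330,205)]: print(p,hsv[p[1],p[0]])
E
```

```text
(350, 200) [ 23 113 246]
(335, 245) [ 18 138 239]
(172, 200) [ 15 139 103]
(195, 210) [ 19 135 239]
(280, 220) [ 13 179 206]
(330, 205) [ 18  79 110]
```

View pics/crop1.png

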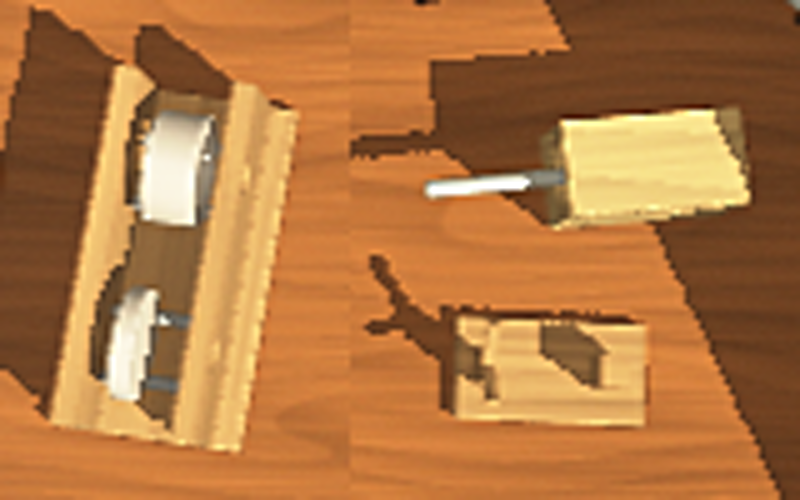

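Run:
```python
from h import *
c=pickle.load(open('pics/top0.pkl','rb'))
R=lambda x,y,z: ray(c,295+(x-350)/5-.4,168+y/5-.4,z)
L=lambda x,y,z: ray(c,145+x/5-.4,158+y/5-.4,z)
def show(n,P):
    P=np.array(P)[:,:2]; print(n,'ctr',P.mean(0).round(4)); 
    for i in range(len(P)):
        d=P[(i+1)%len(P)]-P[i]; print('   ',P[i].round(4),'len %.4f ang %.2f'%(np.hypot(*d),np.degrees(np.arctan2(d[1],d[0]))))
show('box',[R(572,220,.08),R(748,203,.08),R(718,110,.08),R(562,120,.08)])
show('rest',[R(455,320,.012),R(645,323,.012),R(645,425,.012),R(455,418,.012)])
show('shaft',[R(430,190,.05),R(560,178,.05)])
show('rackBackOuter',[L(118,66,.085),L(50,423,.085)])
show('rackFrontInner',[L(235,83,.085),L(174,430,.085)])
show('rackFrontBottom',[L(298,108,.0),L(240,450,.0)])
```

```text
box ctr [ 0.6011 -0.3292]
    [ 0.562 -0.277] len 0.1175 ang -83.24
    [ 0.5758 -0.3936] len 0.0647 ang 16.68
    [ 0.6378 -0.3751] len 0.1045 ang 94.97
    [ 0.6287 -0.271 ] len 0.0670 ang -174.85
rest ctr [ 0.4657 -0.2742]
    [ 0.4994 -0.2091] len 0.1308 ang -89.69
    [ 0.5001 -0.3399] len 0.0694 ang 179.12
    [ 0.4307 -0.3388] len 0.1297 ang 89.09
    [ 0.4327 -0.2091] len 0.0667 ang -0.03
shaft ctr [ 0.589 -0.231]
    [ 0.5839 -0.187 ] len 0.0886 ang -83.45
    [ 0.594 -0.275] len 0.0886 ang 96.55
rackBackOuter ctr [0.5673 0.3066]
    [0.6855 0.2914] len 0.2384 ang 172.68
    [0.449  0.3218] len 0.2384 ang -7.32
rackFrontInner ctr [0.561  0.2274]
    [0.6758 0.2132] len 0.2313 ang 172.95
    [0.4462 0.2416] len 0.2313 ang -7.05
rackFrontBottom ctr [0.5564 0.197 ]
    [0.6763 0.1822] len 0.2415 ang 172.99
    [0.4366 0.2117] len 0.2415 ang -7.01
```

```bash
python3 -m crank '[[[0.4,-0.5,0.12,0,0,-0.09],[0.82,-1,0.25,0,0,-0.18],[0.82,-1,0.25,0,0,-0.18]]]' 0
python3 -m crank '[[[0.4,-0.5,0.12,0,0,-0.09],[0.82,-1,0.25,0,0,-0.18],[0.82,-1,0.25,0,0,-0.18]]]'
python3 -m crank '[[[0.4,-0.5,0.12,0,0,-0.09],[0.82,-1,0.25,0,0,-0.18],[0.82,-1,0.25,0,0,-0.18]]]'
python3 -m crank '[[[0.4,-0.5,0.12,0,0,-0.09],[0.82,-1,0.25,0,0,-0.18],[0.82,-1,0.25,0,0,-0.18],[0.82,-1,0.25,0,0,-0.18]]]'
python3 - <<'E'
from h import *
from plant import get_obs
o=get_obs(); print(o['time_s'],o['ee_pos'],o['eef_rot'],o['joint_positions'])
c=snap('wrist','w1'); save(c,'w1'); print(-c['R'].T@c['t'],c['R'][2],c['fx'])
for X in [(.616,.198,.065),(.562,.252,.085),(.5,.205,.065)]: print(proj(c,X))
E
```

```text
time_s: 0.48
ee_pos: [0.316, 0.5048, 0.2227]
eef_rot: [-1.571, -0.001, -0.64]
contact_force: [0.2, 0.7, -0.0]
grip_width: 0.0854
time_s: 0.85
ee_pos: [0.3979, 0.4053, 0.2476]
eef_rot: [-1.57, -0.0, -0.909]
contact_force: [-0.7, 0.7, 0.5]
grip_width: 0.0852
time_s: 1.23
ee_pos: [0.4798, 0.3056, 0.2724]
eef_rot: [-1.57, -0.0, -1.178]
contact_force: [-0.5, 0.5, -0.2]
grip_width: 0.0854
time_s: 1.72
ee_pos: [0.5594, 0.208, 0.2964]
eef_rot: [-1.572, 0.0, -1.443]
contact_force: [-0.1, -0.0, -0.8]
grip_width: 0.0856
1.725 [0.55937393 0.20804151 0.29635618] [-1.57193774e+00  4.06707873e-04 -1.44313867e+00] [3.04864705e-01 3.21922731e-01 1.59485802e+00 6.39197535e-04
 1.22586381e+00 1.76990368e-01]
[0.55011786 0.28675161 0.47254482] [ 0.03793729 -0.30590201 -0.95130685] 326.77028569855247
[291.11892089 174.67581341]
[255.12273167 127.89211808]
[200.97714044 157.84983172]
```

View pics/w1.png

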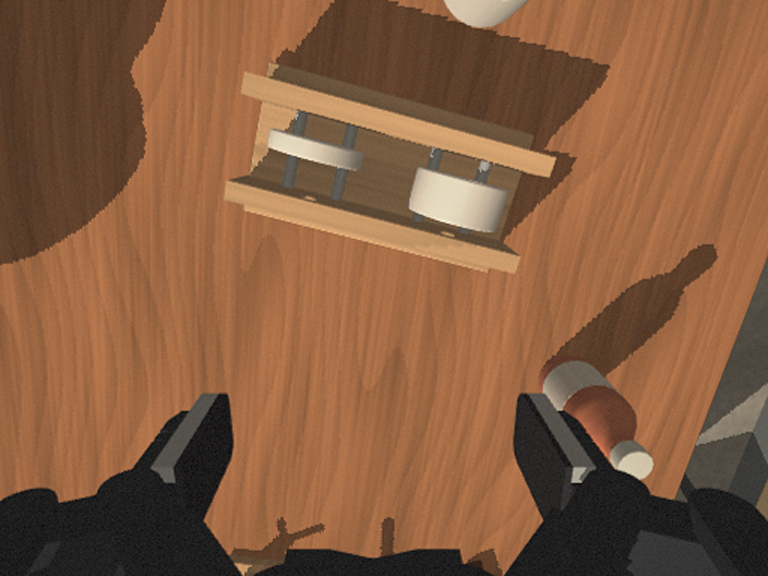

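Run:
```python
from h import *
c=pickle.load(open('pics/w1.pkl','rb'))
hsv=cv2.cvtColor(c['color'],cv2.COLOR_RGB2HSV)
P=lambda x,y:(int(x/1.5),int(y/1.5))
for q in [(400,115),(375,225),(375,237),(380,300),(310,199),(447,234),(330,195)]: u,v=P(*q); print(q,hsv[v,u])
m=((hsv[...,0]>=13)&(hsv[...,2]>185)&(hsv[...,1]>80)&(hsv[...,1]<150)).astype(np.uint8)
n,l,s,ct=cv2.connectedComponentsWithStats(m)
for i in range(1,n):
    if s[i,4]<150: continue
    k=cv2.findContours((l==i).astype(np.uint8),0,2)[0][0]; b=cv2.boxPoints(cv2.minAreaRect(k))
    print(s[i],(b*1.5).round(0).tolist()); W=np.array([ray(c,*p,.085)[:2] for p in b]); print(W.round(4).tolist(),W.mean(0).round(4),[round(float(np.hypot(*(W[j]-W[j-1]))),4) for j in range(4)])
cv2.imwrite('pics/m1.png',m*255)
```

```text
(400, 115) [ 14 115 157]
(375, 225) [ 15 122 202]
(375, 237) [ 15 122 197]
(380, 300) [ 12 143 169]
(310, 199) [ 15 122 196]
(447, 234) [ 15 120 185]
(330, 195) [15 86 98]
[ 161   48  209   70 3497] [[225.0, 139.0], [244.0, 71.0], [555.0, 157.0], [536.0, 225.0]]
[[0.4396, 0.2757], [0.4515, 0.3239], [0.6881, 0.294], [0.6857, 0.2419]] [0.5662 0.2839] [0.2483, 0.0497, 0.2385, 0.0521]
[ 149  120  198   63 3096] [[220.0, 204.0], [226.0, 180.0], [520.0, 256.0], [514.0, 280.0]]
[[0.4369, 0.2269], [0.4411, 0.2457], [0.6785, 0.2157], [0.6778, 0.1955]] [0.5586 0.2209] [0.2429, 0.0193, 0.2393, 0.0202]
```

```bash
python3 -m crank '[[[0,-0.5,0,0,0,0],[0,-1,0,0,0,0]]]' 
python3 -m crank '[[[0,-0.5,0,0,0,0],[0,-1,0,0,0,0]]]'|head -1
python3 -m crank '[[[0,-0.5,0,0,0,0],[0,-1,0,0,0,0]]]' |head -1
python3 -m crank '[[[0,-0.5,0,0,0,0],[0,-1,0,0,0,0],[0,-1,0,0,0,0]]]'
python3 - <<'E'
from h import *
from plant import get_obs
o=get_obs(); print(o['time_s'],o['ee_pos'],o['eef_rot'],o['joint_positions'])
c=snap('wrist','w2'); save(c,'w2'); print(-c['R'].T@c['t'],c['R'][2])
E
```

```text
time_s: 2.02
ee_pos: [0.5587, 0.1084, 0.2965]
eef_rot: [-1.572, 0.0, -1.44]
contact_force: [0.1, -0.1, 1.2]
grip_width: 0.0852
time_s: 2.28
time_s: 2.52
time_s: 2.9
ee_pos: [0.5598, -0.1937, 0.2964]
eef_rot: [-1.571, 0.0, -1.445]
contact_force: [-0.5, 0.5, 0.0]
grip_width: 0.0852
2.9 [ 0.55977574 -0.193715    0.29635037] [-1.57149397e+00  1.69766202e-04 -1.44479598e+00] [-3.84201591e-01  3.14865233e-01  1.60517020e+00 -2.04867385e-04
  1.22224892e+00 -5.10131961e-01]
[ 0.55056057 -0.11496915  0.47253654] [ 0.03783169 -0.30612656 -0.95123882]
```

View pics/w2.png

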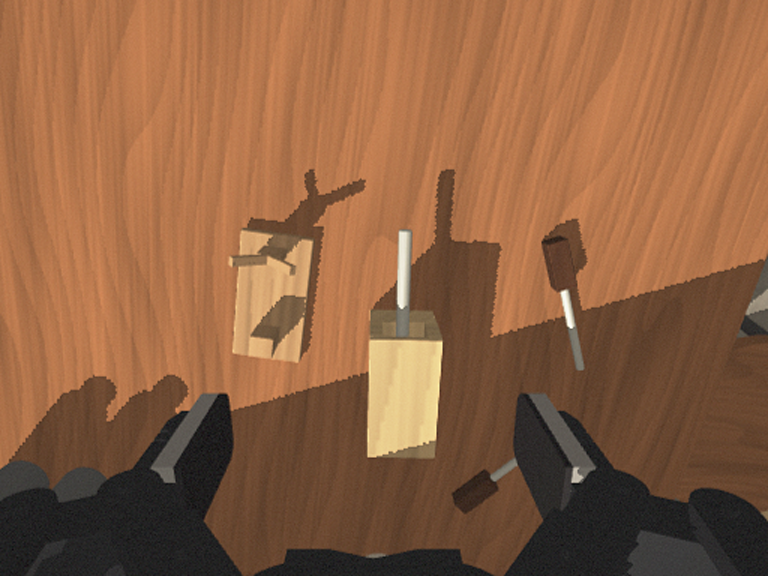

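Run:
```python
from h import *
c=pickle.load(open('pics/w2.pkl','rb'))
R=lambda x,y,z: ray(c,x/1.5-.2,y/1.5-.2,z)
def show(n,P):
    P=np.array(P)[:,:2]; print(n,'ctr',P.mean(0).round(4)); 
    for i in range(len(P)):
        d=P[(i+1)%len(P)]-P[i]; print('   ',P[i].round(4),'len %.4f ang %.2f'%(np.hypot(*d),np.degrees(np.arctan2(d[1],d[0]))))
show('box',[R(370,340,.08),R(441,340,.08),R(435,458,.08),R(367,458,.08)])
show('rest',[R(243,229,.012),R(313,241,.012),R(300,362,.012),R(233,353,.012)])
im=c['color'].astype(int); 
hsv=cv2.cvtColor(c['color'],cv2.COLOR_RGB2HSV)
# shaft: grey, low saturation
m=((hsv[...,1]<60)).astype(np.uint8); m[:150]=0; m[223:]=0; m[:,:255]=0; m[:,285:]=0
ys,xs=np.nonzero(m); print(ys.min(),ys.max(),len(ys))
for v in (157,170,185,200,210,220):
    u=xs[ys==v]; print(v,u.min() if len(u) else None,u.max() if len(u) else None)
rows=[(v,xs[ys==v].mean()) for v in range(157,212) if (ys==v).sum()>=4]
p=np.polyfit(*zip(*rows),1); A=ray(c,np.polyval(p,ys.min()),ys.min()-.5,.05); B=ray(c,np.polyval(p,211),211,.05)
d=(A-B)[:2]; print('tip',A,'B',B,np.hypot(*d),np.degrees(np.arctan2(d[1],d[0])))
cv2.imwrite('pics/restz.png',cv2.resize(c['color'][140:250,145:305,::-1],None,fx=5,fy=5,interpolation=cv2.INTER_CUBIC))
```

```text
box ctr [ 0.605  -0.3312]
    [ 0.568  -0.2757] len 0.0613 ang 7.19
    [ 0.6288 -0.268 ] len 0.1194 ang -83.07
    [ 0.6432 -0.3866] len 0.0638 ang -172.80
    [ 0.5799 -0.3946] len 0.1195 ang 95.72
rest ctr [ 0.4699 -0.2721]
    [ 0.4384 -0.2066] len 0.0665 ang -2.71
    [ 0.5049 -0.2097] len 0.1271 ang -91.02
    [ 0.5026 -0.3368] len 0.0688 ang 178.77
    [ 0.4338 -0.3353] len 0.1288 ang 87.96
153 222 593
157 266 274
170 265 273
185 265 273
200 264 272
210 264 272
220 264 272
tip [ 0.5865816  -0.18157692  0.05      ] B [ 0.59592793 -0.26155509  0.05      ] 0.08052242212557989 96.66540978352656
```

View pics/restz.png

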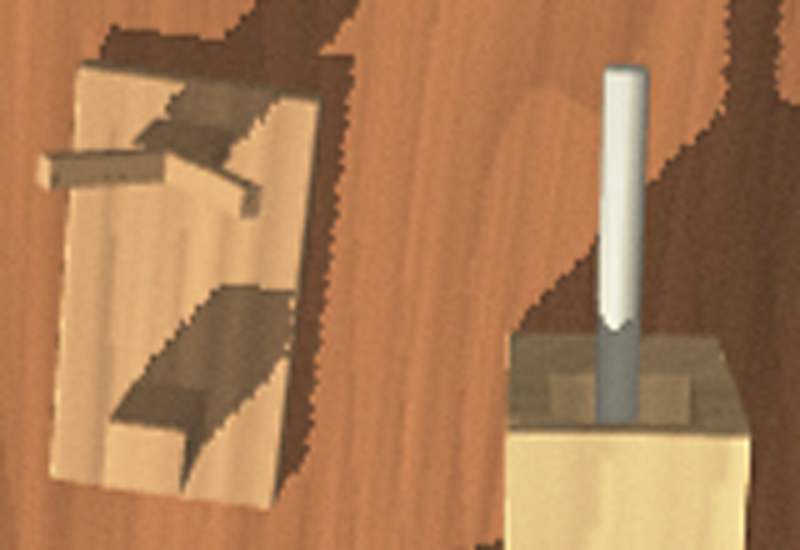

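Run:
```python
from h import *
c=pickle.load(open('pics/w2.pkl','rb'))
Z=lambda x,y,z: ray(c,145+x/5-.4,140+y/5-.4,z)[:2]
a,b=Z(113,422,.046),Z(187,430,.046); print('pillar front edge',a,b,np.hypot(*(b-a)),(a+b)/2)
a,b=Z(44,171,.076),Z(254,200,.076); print('arm ends',a,b,np.hypot(*(b-a)),np.degrees(np.arctan2(*(b-a)[::-1])),(a+b)/2)
for z in (.05,.0515,.056): print('V bottom',z,Z(165,150,z),Z(165,162,z))
t=pickle.load(open('pics/top0.pkl','rb'))
# compare shaft tip, top
```

```text
pillar front edge [ 0.45862436 -0.29984818] [ 0.47939838 -0.29966662] 0.020774818757203977 [ 0.46901137 -0.2997574 ]
arm ends [ 0.44480408 -0.22180388] [ 0.49713006 -0.22268108] 0.05233332344783362 -0.960422662661626 [ 0.47096707 -0.22224248]
V bottom 0.05 [ 0.46932318 -0.21913339] [ 0.46951254 -0.22236718]
V bottom 0.0515 [ 0.46961157 -0.21876361] [ 0.46980026 -0.22198592]
V bottom 0.056 [ 0.47047675 -0.21765426] [ 0.47066342 -0.22084213]
```

```bash
python3 -m crank '[[[0.34,-0.48,-0.5,0,0,0],[0.34,-0.48,-1,0,0,0],[0.34,-0.48,-1,0,0,0]]]' 0 80
python3 -m crank '[[[0,0,-0.5,0,0,0],[0,0,-1,0,0,0],[0,0,-1,0,0,0],[0,0,-1,0,0,0]]]' 0 80
```

```text
time_s: 3.32
ee_pos: [0.5917, -0.2376, 0.1927]
eef_rot: [-1.578, 0.005, -1.443]
contact_force: [-1.1, 0.1, 1.3]
grip_width: 0.0857
time_s: 3.82
ee_pos: [0.5955, -0.2404, 0.1]
eef_rot: [-1.568, -0.001, -1.444]
contact_force: [0.8, 0.4, 0.4]
grip_width: 0.0855
```

```bash
python3 -m crank '[[[0,0,-0.35,0,0,0],[-0.01,0,-0.69,0,0,0],[-0.01,0,-0.69,0,0,0],[-0.01,0,-0.69,0,0,0]]]' 0 80
python3 - <<'E'
from h import *
c=snap('wrist','w3'); save(c,'w3')
E
python3 -m crank '[[[0,0,0,0,0,0],[0,0,0,0,0,0],[0,0,0,0,0,0],[0,0,0,0,0,0],[0,0,0,0,0,0]]]' 1 80
python3 -m crank '[[[0,0,0,0,0,0],[0,0,0,0,0,0],[0,0,0,0,0,0],[0,0,0,0,0,0]]]' 1 80
```

```text
time_s: 4.32
ee_pos: [0.5945, -0.2413, 0.0307]
eef_rot: [-1.568, -0.002, -1.445]
contact_force: [-0.8, 0.7, 0.9]
grip_width: 0.0856
time_s: 5.0
ee_pos: [0.5928, -0.2408, 0.0279]
eef_rot: [-1.571, 0.0, -1.445]
contact_force: [-0.2, 0.2, -0.9]
grip_width: 0.0001
time_s: 5.5
ee_pos: [0.5928, -0.2407, 0.028]
eef_rot: [-1.571, 0.0, -1.445]
contact_force: [0.5, 0.3, 0.1]
grip_width: 0.0001
```

Run:
```python
from h import *
c=snap('wrist','w4'); a=pickle.load(open('pics/w3.pkl','rb'))
cv2.imwrite('pics/w34.png',cv2.resize(np.hstack([a['color'],c['color']])[:,:,::-1],(800,300)))
c2=snap('scene','s4'); im=cv2.resize(c2['color'][180:330,100:300,::-1],(400,300),interpolation=2)
cv2.imwrite('pics/w34.png',np.vstack([cv2.resize(np.hstack([a['color'],c['color']])[:,:,::-1],(800,300)),np.hstack([im,im*0])]))
```

```text
(no output)
```

View pics/w34.png

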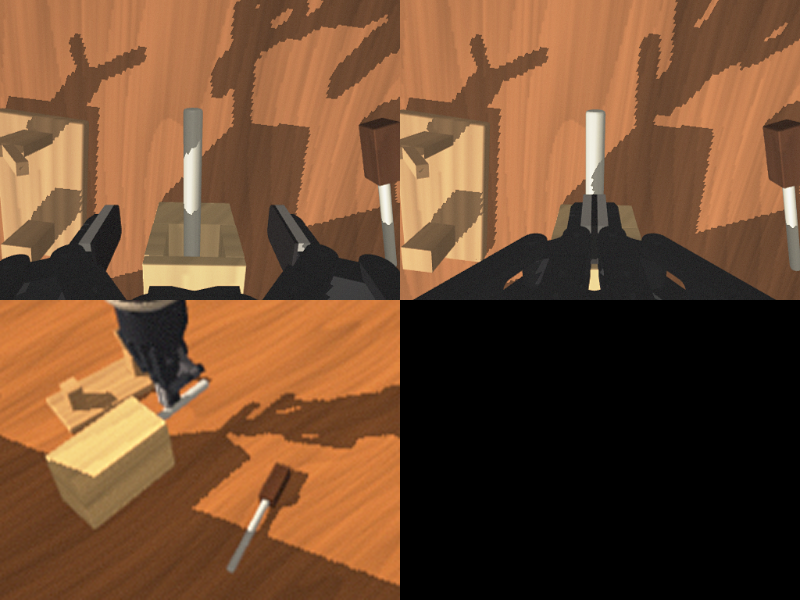

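Run:
```python
from h import *
c=pickle.load(open('pics/w4.pkl','rb'))
im=c['color'][120:384,160:340]; im=np.clip(im.astype(float)*1.8+10,0,255).astype(np.uint8)
c2=pickle.load(open('pics/s4.pkl','rb'))['color'][180:290,150:225]
cv2.imwrite('pics/z4.png',np.hstack([cv2.resize(im[:,:,::-1],(400,587),interpolation=2),cv2.resize(np.clip(c2*1.5,0,255).astype(np.uint8)[:,:,::-1],(400,587),interpolation=2)]))
a=pickle.load(open('pics/w4.pkl','rb'))
for X in [(.5928,-.2408,.028),(.5928,-.2408,.047),(.5937,-.2412,.05),(.5866,-.1816,.05)]: print(proj(a,X))
```

```text
[247.25267361 237.13702669]
[247.13433394 251.88046378]
[248.72279052 255.36844515]
[249.62337429 139.80625557]
```

View pics/z4.png

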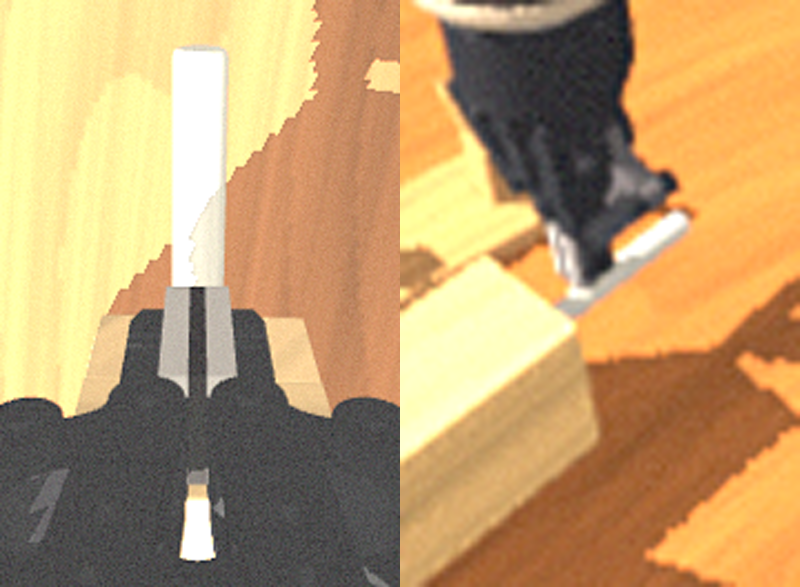

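Run:
```python
from h import *
c=pickle.load(open('pics/s4.pkl','rb')); w=pickle.load(open('pics/w4.pkl','rb'))
from plant import get_obs
o=get_obs(); T=o['ee_pos']; print(o['time_s'],T,o['grip_width'],o['joint_positions'])
d=np.array([-.118,.993,0])
f=lambda p:((p[0]-150)*5.33+400,(p[1]-180)*5.336)
g=lambda p:((p[0]-160)*2.22,(p[1]-120)*2.22)
for dz in (0,.01,.02,.03):
  for s in (-.011,.011):
    X=T+d*s+[0,0,dz]; print(dz,s,'scene',np.round(f(proj(c,X))),'wrist',np.round(g(proj(w,X))))
for s in (0,-.06): X=np.array([.5866,-.1816,.05])+d*s; print('shaft',np.round(f(proj(c,X))),np.round(g(proj(w,X))))
# FK-free check: camera offset in tool frame at w1,w2,w4
print(-w['R'].T@w['t']-T)
```

```text
5.6 [ 0.59284635 -0.24075495  0.02799463] 7.927744895881337e-05 [-4.33126911e-01  6.63388662e-01  1.75071110e+00  3.85504299e-06
  7.27532249e-01 -5.59103926e-01]
0 -0.011 scene [574. 333.] wrist [194. 297.]
0 0.011 scene [609. 306.] wrist [194. 221.]
0.01 -0.011 scene [571. 319.] wrist [194. 315.]
0.01 0.011 scene [607. 292.] wrist [194. 236.]
0.02 -0.011 scene [568. 305.] wrist [193. 335.]
0.02 0.011 scene [604. 278.] wrist [194. 252.]
0.03 -0.011 scene [565. 291.] wrist [193. 358.]
0.03 0.011 scene [601. 263.] wrist [194. 270.]
shaft [680. 218.] [199.  44.]
shaft [586. 290.] [197. 300.]
[-0.00929508  0.07875703  0.17616521]
```

```bash
python3 - <<'E'
from plant import r
print(r.grip_point_offset,[a for a in dir(r) if not a.startswith('_')])
E
python3 -m crank '[[[0,0,0,0,0,0],[0,0,0,0,0,0],[0,0,0,0,0,0]]]' 0.6
python3 -m crank '[[[0,0,0.2,0,0,0],[0,0,0.4,0,0,0],[0,0,0.4,0,0,0],[0,0,0.4,0,0,0]]]' 0
python3 - <<'E'
from h import *
from plant import get_obs
o=get_obs(); print(o['ee_pos'],o['grip_width'])
c=snap('wrist','w5'); s=snap('scene','s5')
im=np.clip(c['color'].astype(float)*1.5,0,255).astype(np.uint8)
sc=cv2.resize(np.clip(s['color'][180:290,150:225]*1.4,0,255).astype(np.uint8),(288,422),interpolation=2)
cv2.imwrite('pics/z5.png',np.hstack([cv2.resize(im,(512,422)),sc])[:,:,::-1])
f=lambda p:np.round(((p[0]-150)*3.84+512,(p[1]-180)*3.836))
g=lambda p:np.round((p[0],p[1]*422/384))
for X in (o['ee_pos'],): print(f(proj(s,X)),g(proj(c,X)))
E
```

```text
0.0187 ['PlanningError', 'finish_job', 'grip_point_offset']
time_s: 5.98
ee_pos: [0.5929, -0.2408, 0.028]
eef_rot: [-1.571, 0.0, -1.445]
contact_force: [-0.3, -0.0, -0.3]
grip_width: 0.0341
time_s: 6.48
ee_pos: [0.593, -0.2408, 0.0686]
eef_rot: [-1.57, -0.0, -1.445]
contact_force: [-0.3, -1.1, -0.0]
grip_width: 0.0854
[ 0.59303409 -0.24083713  0.06861458] 0.08543107263967872
[642. 188.] [247. 261.]
```

View pics/z5.png

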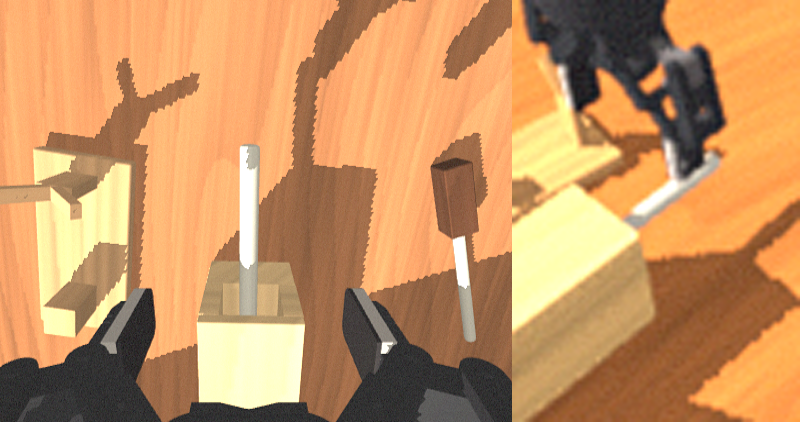

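```bash
python3 -m crank '[[[0,0,-0.2,0,0,0],[0,0,-0.45,0,0,0],[0,0,-0.6,0,0,0],[0,0,-0.71,0,0,0],[0,0,-0.71,0,0,0]]]' 0 80
python3 -m crank '[[[0,0,0,0,0,0],[0,0,0,0,0,0],[0,0,0,0,0,0],[0,0,0,0,0,0],[0,0,0,0,0,0]]]' 1 80
python3 -m crank '[[[0,0,0,0,0,0],[0,0,0,0,0,0],[0,0,0,0,0,0]]]' 1 80
```

```text
time_s: 7.2
ee_pos: [0.5924, -0.2406, -0.004]
eef_rot: [-1.572, 0.001, -1.445]
contact_force: [0.1, 0.6, -0.5]
grip_width: 0.0857
time_s: 7.82
ee_pos: [0.593, -0.2408, -0.0029]
eef_rot: [-1.571, -0.0, -1.445]
contact_force: [-0.4, 0.5, 1.2]
grip_width: 0.0094
time_s: 8.2
ee_pos: [0.5929, -0.2408, -0.003]
eef_rot: [-1.571, -0.0, -1.445]
contact_force: [-0.5, 1.0, 1.4]
grip_width: 0.0095
```

```bash
python3 -m crank '[[[0,0,0,0,0,0],[0,0,0,0,0,0],[0,0,-0.05,0,0,0],[0,0,-0.1,0,0,0]]]' 0.6
python3 -m crank '[[[0,0,0,0,0,0],[0,0,0,0,0,0],[0,0,0,0,0,0],[0,0,0,0,0,0],[0,0,0,0,0,0]]]' 1 80
python3 - <<'E'
from h import *
from plant import get_obs
c=snap('wrist','w6'); s=snap('scene','s6')
im=np.clip(c['color'][120:384,120:380].astype(float)*1.6,0,255).astype(np.uint8)
sc=np.clip(s['color'][180:290,150:225]*1.5,0,255).astype(np.uint8)
cv2.imwrite('pics/z6.png',np.hstack([cv2.resize(im,(440,447),interpolation=2),cv2.resize(sc,(305,447),interpolation=2)])[:,:,::-1])
E
```

```text
time_s: 8.7
ee_pos: [0.5928, -0.2407, -0.0134]
eef_rot: [-1.571, 0.0, -1.445]
contact_force: [-0.3, -0.8, -0.0]
grip_width: 0.034
time_s: 9.32
ee_pos: [0.5929, -0.2408, -0.0129]
eef_rot: [-1.571, -0.0, -1.445]
contact_force: [-0.7, -0.2, -0.4]
grip_width: 0.01
```

View pics/z6.png

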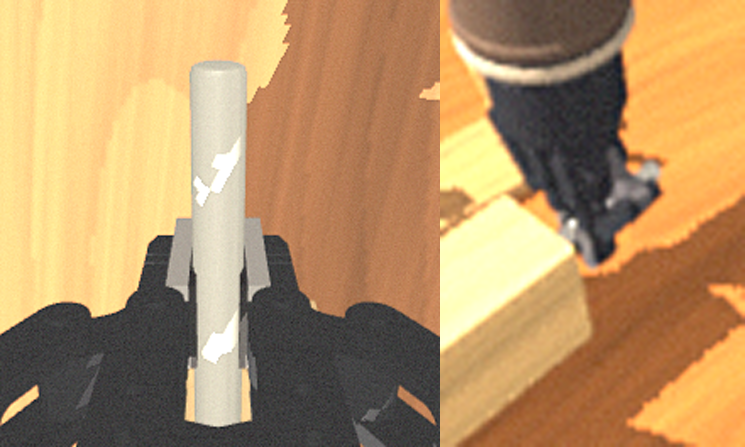

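```bash
python3 -m crank '[[[-0.03,0.25,0,0,0,0],[-0.06,0.5,0,0,0,0],[-0.09,0.75,0,0,0,0],[-0.12,0.99,0,0,0,0],[-0.12,0.99,0,0,0,0]]]' 1 80
python3 -m crank '[[[-0.02,0.17,0,0,0,0],[-0.04,0.34,0,0,0,0],[-0.04,0.34,0,0,0,0],[-0.04,0.34,0,0,0,0]]]'
python3 - <<'E'
from h import *
c=snap('wrist','w7'); t=snap('top','t7'); s=snap('scene','s7')
for n,k in(('w',c),('t',t),('s',s)): save(k,n+'7')
h=cv2.cvtColor(t['color'],cv2.COLOR_RGB2HSV)
E
```

```text
time_s: 10.05
ee_pos: [0.5804, -0.1392, -0.013]
eef_rot: [-1.571, 0.0, -1.442]
contact_force: [-1.0, 0.3, -0.3]
grip_width: 0.0096
time_s: 10.55
ee_pos: [0.577, -0.1077, -0.013]
eef_rot: [-1.571, -0.0, -1.444]
contact_force: [0.7, 0.1, -0.6]
grip_width: 0.0098
```

```bash
python3 -m crank '[[[0,0,0.3,0,0,0],[0,0,0.6,0,0,0],[0,0,0.8,0,0,0],[0,0,0.8,0,0,0]]]'
cat >> h.py <<'E'
def shaft(c,v1=235,u0=215,u1=285):
    "shaft outline in wrist image: tip row, centre line u(v) fit, widths"
    h=cv2.cvtColor(c['color'],cv2.COLOR_RGB2HSV); m=(h[...,1]<70).astype(np.uint8); m[:,:u0]=0;m[:,u1:]=0;m[v1:]=0;m[:60]=0
    n,l,s,_=cv2.connectedComponentsWithStats(m); k=1+np.argmax(s[1:,4]); m=l==k
    v=np.nonzero(m.sum(1)>5)[0]; top=v.min(); cs=[];ws=[]
    for q in range(top+3,v1-3):
        u=np.nonzero(m[q])[0]
        if len(u): cs.append((q,(u.min()+u.max())/2)); ws.append(u.max()-u.min()+1)
    p=np.polyfit(*zip(*cs),1); return top,np.polyval(p,top),p[0],ws[2],ws[len(ws)//2],ws[-1]
E
python3 - <<'E'
from h import *
c=snap('wrist','w8'); s=snap('scene','s8')
for n in ('w6','w7','w8'): print(n,shaft(pickle.load(open(f'pics/{n}.pkl','rb'))))
a=pickle.load(open('pics/w6.pkl','rb'))['color'];b=c['color']
cv2.imwrite('pics/z8.png',np.hstack([cv2.resize(b[:,120:400],(420,576)),cv2.resize(np.clip(s['color'][110:300,130:255]*1.4,0,255).astype(np.uint8),(379,576),interpolation=2)])[:,:,::-1])
E
```

```text
time_s: 11.2
ee_pos: [0.578, -0.1084, 0.0683]
eef_rot: [-1.568, -0.001, -1.445]
contact_force: [0.6, -0.3, -1.5]
grip_width: 0.0097
w6 (np.int64(156), np.float64(248.6371714179934), np.float64(-0.0012341108231524991), np.int64(32), np.int64(33), np.int64(32))
w7 (np.int64(156), np.float64(248.62250092558318), np.float64(-0.0010335678143905266), np.int64(32), np.int64(33), np.int64(32))
w8 (np.int64(156), np.float64(248.46080155497975), np.float64(0.0004782179439703863), np.int64(32), np.int64(32), np.int64(32))
```

```bash
python3 -m crank '[[[-0.3,-0.2,0,0,0,-0.03],[-0.6,-0.4,0,0,0,-0.06],[-0.9,-0.6,0,0,0,-0.091],[-1,-0.73,0,0,0,-0.091],[-1,-0.73,0,0,0,-0.091]]]'
python3 -m crank '[[[-0.06,0,0,0,0,0],[-0.06,0,0,0,0,0],[-0.06,0,0,0,0,0]]]'
python3 - <<'E'
from h import *
from plant import get_obs
o=get_obs(); T=o['ee_pos']; print(T,o['eef_rot'])
c=snap('wrist','w9'); q=shaft(c); print(q)
z=T[2]+.063; A=ray(c,q[1],q[0]-.5,z); B=ray(c,q[1]+q[2]*70,q[0]+70,z); d=(A-B)[:2]
an=np.arctan2(d[1],d[0]); dd=np.array([np.cos(an),np.sin(an)]); print('tip',A,'ang',np.degrees(an),'shoulder',A[:2]-.13*dd,'TCP->tip',np.hypot(*(A-T)[:2]))
E
```

```text
time_s: 11.92
ee_pos: [0.4765, -0.1815, 0.0665]
eef_rot: [-1.571, 0.0, -1.582]
contact_force: [0.5, 0.6, -0.4]
grip_width: 0.0103
time_s: 12.3
ee_pos: [0.4713, -0.1804, 0.067]
eef_rot: [-1.571, -0.0, -1.581]
contact_force: [-0.2, 0.4, -1.4]
grip_width: 0.0101
[ 0.47125641 -0.18041436  0.06697265] [-1.57064892e+00 -2.51438063e-05 -1.58052944e+00]
(np.int64(156), np.float64(248.25323954091087), np.float64(0.0035172158459824336), np.int64(33), np.int64(32), np.int64(32))
tip [ 0.47238785 -0.1210154   0.12997265] ang 89.590890849367 shoulder [ 0.47145962 -0.25101208] TCP->tip 0.0594097373504155
```

```bash
python3 -m crank '[[[-0.01,0,-0.2,0,0,0],[-0.01,0,-0.4,0,0,0],[-0.01,0,-0.55,0,0,0],[-0.01,0,-0.65,0,0,0],[-0.01,0,-0.65,0,0,0]]]'
python3 -m crank '[[[0,0,-0.02,0,0,0],[0,0,-0.04,0,0,0],[0,0,-0.04,0,0,0],[0,0,-0.04,0,0,0]]]'
python3 - <<'E'
from h import *
c=snap('wrist','w10'); s=snap('scene','s10'); print(shaft(c))
cv2.imwrite('pics/z10.png',np.hstack([cv2.resize(np.clip(c['color'][100:384,110:390]*1.4,0,255).astype(np.uint8),(420,426)),cv2.resize(np.clip(s['color'][160:285,95:205]*1.4,0,255).astype(np.uint8),(375,426),interpolation=2)])[:,:,::-1])
E
```

```text
time_s: 12.98
ee_pos: [0.4696, -0.1806, 0.0015]
eef_rot: [-1.572, 0.0, -1.581]
contact_force: [0.2, -0.1, -1.7]
grip_width: 0.0096
time_s: 13.48
ee_pos: [0.47, -0.1808, -0.0018]
eef_rot: [-1.571, -0.0, -1.581]
contact_force: [-0.2, -0.3, -1.3]
grip_width: 0.0098
(np.int64(156), np.float64(248.35570159200304), np.float64(0.0019437245464633685), np.int64(33), np.int64(32), np.int64(32))
```

```bash
python3 -m crank '[[[0,0,-0.01,0,0,0],[0,0,-0.01,0,0,0],[0,0,-0.01,0,0,0]]]'
python3 -m crank '[[[0,0,-0.01,0,0,0],[0,0,-0.01,0,0,0],[0,0,-0.01,0,0,0]]]'
```

```text
time_s: 13.95
ee_pos: [0.4699, -0.1808, -0.003]
eef_rot: [-1.571, -0.0, -1.581]
contact_force: [0.4, -0.1, -0.5]
grip_width: 0.0095
time_s: 14.32
ee_pos: [0.4699, -0.1808, -0.0039]
eef_rot: [-1.571, 0.0, -1.581]
contact_force: [-2.0, 1.1, 2.7]
grip_width: 0.0104
```

View pics/z10.png

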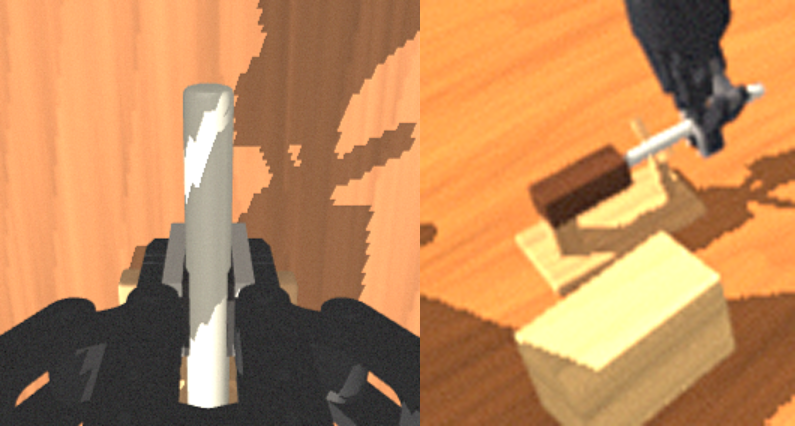

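```bash
python3 -m crank '[[[0,0,0,0,0,0],[0,0,0,0,0,0],[0,0,0,0,0,0],[0,0,0,0,0,0],[0,0,0,0,0,0]]]' 0 80
python3 -m crank '[[[0,0,0.3,0,0,0],[0,0,0.7,0,0,0],[0,0,0.7,0,0,0],[0,0,0.7,0,0,0]]]'
python3 - <<'E'
from h import *
from plant import get_obs
o=get_obs(); T=o['ee_pos']; print(T,o['grip_width'])
c=snap('wrist','w11'); save(c,'w11')
h=cv2.cvtColor(c['color'],cv2.COLOR_RGB2HSV)
m=(h[...,1]<75).astype(np.uint8); m[:60]=0; m[235:]=0; m[:,:200]=0;m[:,300:]=0
n,l,s,_=cv2.connectedComponentsWithStats(m); print([x.tolist() for x in s[1:] if x[4]>100])
k=1+np.argmax(s[1:,4]); ys,xs=np.nonzero(l==k)
rows=[(v,(xs[ys==v].min()+xs[ys==v].max())/2) for v in range(ys.min()+3,ys.max()-3)]
p=np.polyfit(*zip(*rows),1)
A=ray(c,np.polyval(p,ys.min()),ys.min()-.5,.06);B=ray(c,np.polyval(p,ys.max()),ys.max(),.06);d=(A-B)[:2];d/=np.hypot(*d)
print('tip',A,'ang',np.degrees(np.arctan2(d[1],d[0])),'shoulder',A[:2]-.13*d,'shaft end B',B)
E
```

```text
time_s: 14.95
ee_pos: [0.4699, -0.1808, -0.004]
eef_rot: [-1.571, -0.0, -1.581]
contact_force: [-0.1, 0.4, -0.2]
grip_width: 0.0855
time_s: 15.45
ee_pos: [0.4698, -0.1807, 0.0659]
eef_rot: [-1.571, -0.0, -1.581]
contact_force: [-0.1, 0.1, 0.2]
grip_width: 0.0852
[ 0.46978193 -0.18072915  0.06588911] 0.0852004477570342
[[239, 134, 21, 101, 2015]]
tip [ 0.47123129 -0.121317    0.06      ] ang 89.11313911227052 shoulder [ 0.46921914 -0.25130143] shaft end B [ 0.47030355 -0.18124857  0.06      ]
```

```bash
python3 -m crank '[[[0,-0.4,0,0,0,0],[-0.01,-0.8,0,0,0,0],[-0.01,-0.985,0,0,0,0],[-0.01,-0.985,0,0,0,0]]]' 0
python3 -m crank '[[[0,0,-0.2,0,0,0],[0,0,-0.45,0,0,0],[0,0,-0.63,0,0,0],[0,0,-0.63,0,0,0],[0,0,-0.63,0,0,0]]]'
python3 -m crank '[[[0,0,0,0,0,0],[0,0,0,0,0,0],[0,0,0,0,0,0],[0,0,0,0,0,0],[0,0,0,0,0,0]]]' 1 80
python3 -m crank '[[[0,0,0,0,0,0],[0,0,0,0,0,0]]]'
```

```text
time_s: 16.0
ee_pos: [0.4684, -0.2797, 0.0652]
eef_rot: [-1.572, 0.001, -1.583]
contact_force: [0.5, 0.8, 1.1]
grip_width: 0.0856
time_s: 16.62
ee_pos: [0.469, -0.2787, 0.0034]
eef_rot: [-1.571, 0.0, -1.581]
contact_force: [0.3, 0.1, 0.9]
grip_width: 0.0852
time_s: 17.25
ee_pos: [0.469, -0.2794, 0.0034]
eef_rot: [-1.57, -0.0, -1.581]
contact_force: [-1.0, 2.1, 8.4]
grip_width: 0.0269
time_s: 17.5
ee_pos: [0.469, -0.2794, 0.0034]
eef_rot: [-1.57, -0.0, -1.581]
contact_force: [-1.1, 1.1, 7.4]
grip_width: 0.0271
```

```bash
python3 -m crank '[[[0,0,0.2,0,0,0],[0,0,0.5,0,0,0],[0,0,0.8,0,0,0],[0,0,0.8,0,0,0]]]' 1 80
python3 -m crank '[[[0.1,0.3,0,0,0,0],[0.25,0.6,0,0,0,-0.02],[0.35,0.9,0,0,0,-0.03],[0.42,1,0,0,0,-0.03]]]' 
python3 -m crank '[[[0.1,0.3,0,0,0,0],[0.25,0.6,0,0,0,-0.02],[0.35,0.9,0,0,0,-0.03],[0.42,1,0,0,0,-0.043]]]' 
python3 -m crank '[[[0.1,0.3,0,0,0,0],[0.25,0.6,0,0,0,0],[0.35,0.8,0,0,0,0],[0.4,0.9,0,0,0,0],[0.4,0.9,0,0,0,0]]]'
python3 - <<'E'
from h import *
from plant import get_obs
o=get_obs(); T=o['ee_pos']; print(T,o['eef_rot'])
c=snap('wrist','w12'); save(c,'w12',s=1.5)
h=cv2.cvtColor(c['color'],cv2.COLOR_RGB2HSV)
for v in range(20,230,15): 
    print(v,[tuple(int(x) for x in h[v,u]) for u in (230,240,248,256,266)])
E
```

```text
time_s: 18.0
ee_pos: [0.4701, -0.2801, 0.085]
eef_rot: [-1.568, -0.002, -1.581]
contact_force: [0.3, 0.1, -1.0]
grip_width: 0.0269
time_s: 18.5
ee_pos: [0.5106, -0.1777, 0.0822]
eef_rot: [-1.572, 0.001, -1.625]
contact_force: [0.0, -0.0, -0.5]
grip_width: 0.0271
time_s: 19.0
ee_pos: [0.553, -0.0782, 0.0824]
eef_rot: [-1.572, 0.0, -1.69]
contact_force: [-0.2, -0.0, -0.7]
grip_width: 0.027
time_s: 19.62
ee_pos: [0.5929, 0.0107, 0.0827]
eef_rot: [-1.571, -0.0, -1.69]
contact_force: [-0.5, -0.6, -0.3]
grip_width: 0.0271
[0.59285874 0.01074602 0.08274471] [-1.57112596e+00 -1.26872570e-04 -1.69005650e+00]
20 [(26, 26, 158), (24, 30, 222), (24, 33, 214), (21, 35, 169), (13, 112, 141)]
35 [(18, 55, 158), (23, 32, 223), (25, 33, 215), (22, 39, 169), (13, 144, 161)]
50 [(14, 82, 158), (25, 30, 220), (25, 33, 215), (21, 36, 171), (12, 132, 168)]
65 [(13, 125, 145), (25, 30, 222), (24, 34, 220), (22, 34, 112), (12, 154, 187)]
80 [(11, 144, 168), (25, 38, 120), (21, 34, 126), (22, 33, 117), (11, 153, 187)]
95 [(12, 146, 169), (28, 33, 122), (21, 32, 126), (23, 30, 112), (12, 153, 180)]
110 [(12, 144, 181), (18, 32, 121), (23, 36, 122), (28, 32, 113), (12, 153, 182)]
125 [(12, 147, 185), (19, 35, 124), (28, 32, 120), (21, 29, 113), (12, 149, 174)]
140 [(12, 147, 181), (23, 31, 225), (24, 34, 216), (22, 35, 110), (12, 148, 171)]
155 [(11, 147, 179), (24, 28, 228), (20, 36, 127), (22, 34, 113), (12, 148, 172)]
170 [(11, 150, 170), (16, 29, 116), (22, 38, 122), (18, 29, 115), (12, 149, 166)]
185 [(11, 145, 171), (24, 34, 119), (26, 33, 124), (24, 33, 115), (12, 148, 164)]
200 [(12, 144, 166), (20, 33, 116), (22, 31, 122), (18, 32, 118), (13, 149, 159)]
215 [(12, 149, 170), (26, 30, 118), (16, 32, 121), (21, 30, 118), (13, 148, 160)]
```

```bash
python3 -m crank '[[[0,0,-0.3,0,0,0],[0,0,-0.6,0,0,0],[0,0,-0.74,0,0,0],[0,0,-0.74,0,0,0],[0,0,-0.74,0,0,0]]]'
cat >> h.py <<'E'
def line(c,z,v0=10,v1=215,u0=190,u1=310):
    "shaft axis from wrist image: edges fitted, cast to plane z; returns two points, angle, widths"
    h=cv2.cvtColor(c['color'],cv2.COLOR_RGB2HSV); m=cv2.morphologyEx((h[...,1]<75).astype(np.uint8),cv2.MORPH_OPEN,np.ones((5,5),np.uint8))
    m[:,:u0]=0;m[:,u1:]=0; E=[]
    for v in range(v0,v1):
        u=np.nonzero(m[v])[0]
        if len(u)>8: E.append((v,u.min()-.5,u.max()+.5))
    E=np.array(E); w=E[:,2]-E[:,1]; ok=np.abs(w-np.median(w))<3; E=E[ok]
    a=np.polyfit(E[:,0],E[:,1:].mean(1),1); b=np.polyfit(E[:,0],w[ok],1)
    A,B=[ray(c,np.polyval(a,v),v,z) for v in (v0,v1)]; d=(A-B)[:2]
    return A,B,np.degrees(np.arctan2(d[1],d[0])),np.polyval(b,[v0,v1]),len(E),E[0,0]
E
python3 - <<'E'
from h import *
from plant import get_obs
o=get_obs(); T=o['ee_pos']; print(T,o['eef_rot'],o['time_s'])
c=snap('wrist','w13'); t=snap('top','t13'); s=snap('scene','s13')
A,B,an,w,n,v=line(c,.065); print(A,B,an,w,n,v)
# depth from apparent width at both image rows -> pitch check
o_=-c['R'].T@c['t']
for q,ww in zip((10,215),w): print('depth',c['fx']*.012/ww)
print([ (c['R']@P+c['t'])[2] for P in (A,B)])
hole=np.array([.6171,.2074]); d=np.array([np.cos(np.radians(an)),np.sin(np.radians(an))]); n_=np.array([d[1],-d[0]])
print('lateral of hole from shaft line (+x right)',(hole-B[:2])@n_)
for nm,X in (('tip',np.r_[T[:2]+.158*d,.065]),('hole',np.r_[hole,.065])): print(nm,X,'top',proj(t,X),'scene',proj(s,X))
a=cv2.resize(t['color'][140:270,140:270],(400,400),interpolation=2); b=cv2.resize(s['color'][110:210,250:350],(400,400),interpolation=2)
cv2.imwrite('pics/z13.png',np.hstack([a,b])[:,:,::-1])
E
```

```text
time_s: 20.3
ee_pos: [0.5935, 0.0105, 0.0099]
eef_rot: [-1.57, 0.0, -1.691]
contact_force: [0.2, -0.1, -1.0]
grip_width: 0.0268
[0.59347162 0.01045743 0.00990467] [-1.56969008e+00  5.11334467e-05 -1.69102073e+00] 20.3
[0.60657443 0.11565433 0.065     ] [0.59799145 0.04463579 0.065     ] 83.10890953599242 [36.41020073 30.32591537] 168 41.0
depth 0.10769628701928632
depth 0.1293033822845601
[np.float64(0.10698087316186831), np.float64(0.12905372088927175)]
lateral of hole from shaft line (+x right) -0.0005583377892480444
tip [0.61242885 0.16731604 0.065     ] top [205.37448912 194.2797374 ] scene [301.08419889 164.00156783]
hole [0.6171 0.2074 0.065 ] top [193.44347421 192.63979068] scene [310.95434936 159.22569685]
```

Run:
```python
from h import *
s=pickle.load(open('pics/s13.pkl','rb')); h=cv2.cvtColor(s['color'],cv2.COLOR_RGB2HSV)
print('V'); print(h[152:170,286:318,2]); print('S'); print(h[152:170,286:318,1])
for d in (-.003,.003): print(proj(s,[.6171,.2074,.065+d]),proj(s,[.6171+d,.2074,.065]))
```

```text
V
[[220 217 217 220 224 223 225 226 223 221 218 219 218 224 230 231 230 228
  228 227 226 224 228 232 234 232 229 227 221 208 179 149]
 [224 222 219 218 219 221 224 225 227 224 220 218 218 215 222 226 230 230
  228 229 226 223 223 227 232 234 234 233 230 231 215 192]
 [228 226 223 221 219 216 222 224 226 226 226 224 219 217 215 219 227 230
  229 230 228 226 225 226 228 231 234 236 236 232 232 226]
 [232 230 226 223 220 217 218 220 222 223 225 226 223 220 218 216 219 225
  228 231 230 226 225 228 226 228 233 237 238 237 235 233]
 [234 235 230 226 222 222 218 217 220 221 223 223 226 226 222 219 216 217
  222 229 230 229 228 221 185 174 198 231 237 235 235 235]
 [232 233 233 233 227 224 223 220 218 221 220 222 223 226 225 224 219 217
  217 221 228 230 229 204 150 113 134 189 230 237 236 235]
 [239 232 231 234 233 228 226 223 222 220 217 221 222 223 226 225 224 221
  217 213 220 228 230 213 168 128 114 141 210 230 231 234]
 [250 240 231 230 232 232 231 225 224 221 220 219 218 223 223 223 227 225
  222 216 215 219 226 223 210 164 144 156 207 225 227 229]
 [248 253 242 235 234 233 235 232 
[... 3105 characters left out ...]
50 144 144 149 144 143 140 144 145 144 144 142 140 143]
 [187 189 191 179 154 115  76  57  38  34  34  28  27  34  77 118 132 145
  143 145 147 147 150 145 147 146 146 145 139 145 142 146]
 [193 191 174 132  77  55  38  36  32  33  24  32  80 119 134 144 147 141
  142 144 146 145 146 148 144 142 147 143 148 143 143 142]
 [169 132  74  56  37  35  33  28  23  39  81 127 138 142 144 145 141 142
  145 145 143 148 144 143 149 147 145 141 142 142 145 140]
 [ 77  56  38  35  31  25  28  28  69 113 131 138 138 134 140 146 143 140
  142 141 140 146 144 146 143 144 149 145 145 146 145 141]]
[310.8488845  160.01775388] [310.19718039 158.79699745]
[311.06021041 158.4306643 ] [311.7138558  159.65571969]
```

```bash
python3 -m crank '[[[0.02,0.15,0,0,0,0],[0.037,0.3,0,0,0,0],[0.043,0.35,0,0,0,0],[0.043,0.35,0,0,0,0]]]' 
python3 -m crank '[[[0.006,0.05,0,0,0,0],[0.012,0.1,0,0,0,0],[0.018,0.15,0,0,0,0],[0.018,0.15,0,0,0,0]]]'
python3 - <<'E'
from h import *
from plant import get_obs
o=get_obs(); print(o['ee_pos'],o['contact_force'],o['torque'])
c=snap('wrist','w14'); print(line(c,.065))
E
```

```text
time_s: 20.95
ee_pos: [0.5971, 0.0465, 0.0089]
eef_rot: [-1.571, -0.0, -1.69]
contact_force: [-0.2, 0.2, -1.2]
grip_width: 0.0269
time_s: 21.45
ee_pos: [0.599, 0.0611, 0.009]
eef_rot: [-1.571, 0.0, -1.69]
contact_force: [-0.2, 0.9, -1.7]
grip_width: 0.0271
[0.59899498 0.06105793 0.00898391] [-0.1547425   0.86812434 -1.66736276] [ 0.01316237 -0.00203985  0.02901505]
(array([0.61210066, 0.16606552, 0.065     ]), array([0.60362964, 0.09557888, 0.065     ]), np.float64(83.14710822553283), array([36.44443699, 30.38375827]), 168, np.float64(42.0))
```

```bash
python3 -m crank '[[[0.012,0.1,0,0,0,0],[0.024,0.2,0,0,0,0],[0.036,0.3,0,0,0,0],[0.036,0.3,0,0,0,0]]]' 
python3 -m crank '[[[0.012,0.1,0,0,0,0],[0.024,0.2,0,0,0,0],[0.036,0.3,0,0,0,0],[0.036,0.3,0,0,0,0]]]'
python3 - <<'E'
from h import *
from plant import get_obs
o=get_obs(); print(o['ee_pos'],o['contact_force'],o['torque'])
c=snap('wrist','w15'); A,B,an,w,n,v=line(c,.065,v0=60); print(A,B,an,w,n,v)
# front upright top edge in the wrist view near the shaft: print colours along a column
h=cv2.cvtColor(c['color'],cv2.COLOR_RGB2HSV)
for q in ([.6171,.2074,.085],[.6171,.2074,.065],[.619,.2223,.085]): print(proj(c,q))
for u in (200,300): print(u,[(v,)+tuple(int(x) for x in h[v,u]) for v in range(0,60,3)])
E
```

```text
time_s: 22.0
ee_pos: [0.6026, 0.0917, 0.009]
eef_rot: [-1.571, 0.0, -1.69]
contact_force: [0.2, -0.3, -0.9]
grip_width: 0.0271
time_s: 22.5
ee_pos: [0.6063, 0.1216, 0.009]
eef_rot: [-1.571, 0.0, -1.69]
contact_force: [-0.4, -0.2, -0.3]
grip_width: 0.0275
[0.60629981 0.12160169 0.00901273] [-0.37671801 -0.22856897 -0.29151082] [-0.05652859  0.0131352   0.02845784]
[0.61749745 0.21174352 0.065     ] [0.61086673 0.15612049 0.065     ] 83.20195257571534 [35.04858655 30.32937768] 141 68.0
[248.27207006  69.39479934]
[248.28471626  73.77854903]
[248.65862485   9.72628028]
200 [(0, 17, 48, 111), (3, 19, 28, 102), (6, 15, 114, 190), (9, 15, 121, 207), (12, 15, 120, 209), (15, 15, 121, 207), (18, 15, 119, 208), (21, 15, 121, 204), (24, 15, 123, 203), (27, 15, 119, 206), (30, 15, 119, 206), (33, 15, 121, 205), (36, 15, 120, 206), (39, 15, 120, 213), (42, 15, 122, 207), (45, 15, 120, 212), (48, 16, 120, 213), (51, 16, 118, 214), (54, 16, 118, 217), (57, 16, 121, 217)]
300 [(0, 19, 49, 110), (3, 19, 40, 108), (6, 16, 37, 103), (9, 14, 112, 114), (12, 14, 111, 115), (15, 15, 106, 120), (18, 15, 117, 124), (21, 16, 114, 125), (24, 16, 114, 125), (27, 15, 115, 126), (30, 16, 119, 126), (33, 15, 114, 128), (36, 15, 115, 126), (39, 15, 111, 126), (42, 16, 114, 125), (45, 14, 108, 127), (48, 15, 114, 128), (51, 16, 122, 127), (54, 16, 114, 130), (57, 16, 115, 129)]
```

```bash
python3 -m crank '[[[0.006,0.05,0,0,0,0],[0.012,0.1,0,0,0,0],[0.024,0.2,0,0,0,0],[0.024,0.2,0,0,0,0]]]' 
python3 -m crank '[[[0.012,0.1,0,0,0,0],[0.024,0.2,0,0,0,0],[0.036,0.3,0,0,0,0],[0.036,0.3,0,0,0,0]]]' 
python3 -m crank '[[[0.004,0.03,0,0,0,0],[0.006,0.05,0,0,0,0],[0.006,0.05,0,0,0,0]]]'
```

```text
time_s: 23.05
ee_pos: [0.6088, 0.1416, 0.009]
eef_rot: [-1.57, 0.0, -1.69]
contact_force: [-0.3, -0.4, -0.3]
grip_width: 0.027
time_s: 23.55
ee_pos: [0.6123, 0.1717, 0.009]
eef_rot: [-1.571, 0.0, -1.69]
contact_force: [0.3, 0.4, -0.7]
grip_width: 0.0271
time_s: 23.92
ee_pos: [0.6128, 0.1757, 0.009]
eef_rot: [-1.571, -0.0, -1.691]
contact_force: [0.0, 0.3, -0.4]
grip_width: 0.0273
```

```bash
python3 -m crank '[[[0.001,0.01,0,0,0,0],[0.002,0.02,0,0,0,0],[0.002,0.02,0,0,0,0]]]' 
python3 -m crank '[[[0.001,0.01,0,0,0,0],[0.002,0.02,0,0,0,0],[0.002,0.02,0,0,0,0]]]' 
python3 -m crank '[[[0.001,0.005,0,0,0,0],[0.001,0.01,0,0,0,0],[0.001,0.01,0,0,0,0]]]'
```

```text
time_s: 24.3
ee_pos: [0.613, 0.1778, 0.009]
eef_rot: [-1.571, 0.0, -1.691]
contact_force: [0.0, 0.1, -0.2]
grip_width: 0.0272
time_s: 24.68
ee_pos: [0.6132, 0.1798, 0.009]
eef_rot: [-1.571, 0.0, -1.691]
contact_force: [-0.9, 0.4, -0.8]
grip_width: 0.0268
time_s: 25.05
ee_pos: [0.6133, 0.1808, 0.009]
eef_rot: [-1.571, 0.0, -1.691]
contact_force: [-0.8, -0.5, -0.2]
grip_width: 0.0275
```

```bash
for i in 1; do python3 -m crank '[[[0.001,0.01,0,0,0,0],[0.001,0.01,0,0,0,0],[0.001,0.01,0,0,0,0]]]'; done
python3 -m crank '[[[0.001,0.01,0,0,0,0],[0.001,0.01,0,0,0,0],[0.001,0.01,0,0,0,0]]]'
```

```text
time_s: 25.42
ee_pos: [0.6132, 0.1812, 0.009]
eef_rot: [-1.571, -0.001, -1.691]
contact_force: [0.4, -6.2, 0.5]
grip_width: 0.0275
time_s: 25.8
ee_pos: [0.6132, 0.1812, 0.009]
eef_rot: [-1.571, -0.002, -1.691]
contact_force: [-0.2, -15.0, 1.6]
grip_width: 0.0268
```

```bash
python3 -m crank '[[[0,-0.005,-0.01,0,0,0],[0,-0.005,-0.015,0,0,0],[0,-0.005,-0.02,0,0,0],[0,-0.005,-0.02,0,0,0]]]'
python3 -m crank '[[[0,0,-0.005,0,0,0],[0,0,-0.005,0,0,0],[0,0,-0.005,0,0,0]]]'
```

```text
time_s: 26.3
ee_pos: [0.6132, 0.1812, 0.007]
eef_rot: [-1.571, -0.001, -1.691]
contact_force: [-0.5, -10.1, 3.3]
grip_width: 0.0269
time_s: 26.68
ee_pos: [0.6132, 0.1812, 0.0065]
eef_rot: [-1.571, -0.001, -1.691]
contact_force: [-1.1, -10.7, 2.4]
grip_width: 0.0267
```

```bash
python3 - <<'E'
from h import *
c=pickle.load(open('pics/w1.pkl','rb')); print(ray(c,383,253,0.02),ray(c,420,307,.15))
E
python3 -m crank '[[[0,0,-0.004,0,0,0],[0,0,-0.004,0,0,0]]]'
python3 -m crank '[[[0,0,0,0,0,0],[0,0,0,0,0,0],[0,0,0,0,0,0],[0,0,0,0,0,0]]]' 0.55
python3 - <<'E'
from h import *
snap('scene','s16'); c=snap('wrist','w16'); print(line(c,.063,v0=60))
E
```

```text
[0.78353698 0.08466405 0.02      ] [0.77647418 0.08053426 0.15      ]
time_s: 26.92
ee_pos: [0.6132, 0.1812, 0.0061]
eef_rot: [-1.571, -0.001, -1.691]
contact_force: [0.1, -9.7, 1.9]
grip_width: 0.0273
time_s: 27.42
ee_pos: [0.6135, 0.1823, 0.0061]
eef_rot: [-1.571, 0.0, -1.691]
contact_force: [-0.4, 0.5, -0.4]
grip_width: 0.0388
(array([0.62530184, 0.27229763, 0.063     ]), array([0.61866884, 0.21709364, 0.063     ]), np.float64(83.14850771148805), array([120., 120.]), 132, np.float64(60.0))
```

```bash
python3 -m crank '[[[0,0,0,0,0,0],[0,0,0.2,0,0,0],[0,0,0.5,0,0,0],[0,0,1,0,0,0],[0,0,1,0,0,0]]]' 0.45
python3 -m crank '[[[0,-0.4,0.3,0,0,0],[0,-0.8,0.6,0,0,0],[0,-1,1,0,0,0],[0,-1,1,0,0,0],[0,-1,1,0,0,0]]]'
python3 - <<'E'
from h import *
c=snap('wrist','w17'); s=snap('scene','s17'); t=snap('top','t17')
a=cv2.resize(c['color'],(480,360)); b=cv2.resize(s['color'][90:210,230:390],(480,360)[::1],interpolation=2)
d=cv2.resize(t['color'][150:260,100:220],(310,284),interpolation=2)
im=np.zeros((600,800,3),np.uint8); im[:300,:400]=cv2.resize(c['color'],(400,300)); im[300:,:400]=cv2.resize(s['color'][90:210,230:390],(400,300),interpolation=2); im[:300,400:]=cv2.resize(c['color'][0:150,150:350],(400,300),interpolation=2); im[300:,400:]=cv2.resize(t['color'][150:255,95:235],(400,300),interpolation=2)
cv2.imwrite('pics/z17.png',im[:,:,::-1])
E
```

```text
time_s: 28.15
ee_pos: [0.6164, 0.183, 0.1114]
eef_rot: [-1.564, 0.003, -1.691]
contact_force: [0.5, 0.1, -0.5]
grip_width: 0.0472
time_s: 28.78
ee_pos: [0.6131, 0.0824, 0.2061]
eef_rot: [-1.571, 0.0, -1.691]
contact_force: [-0.1, -0.4, -0.0]
grip_width: 0.0471
```

View pics/z17.png

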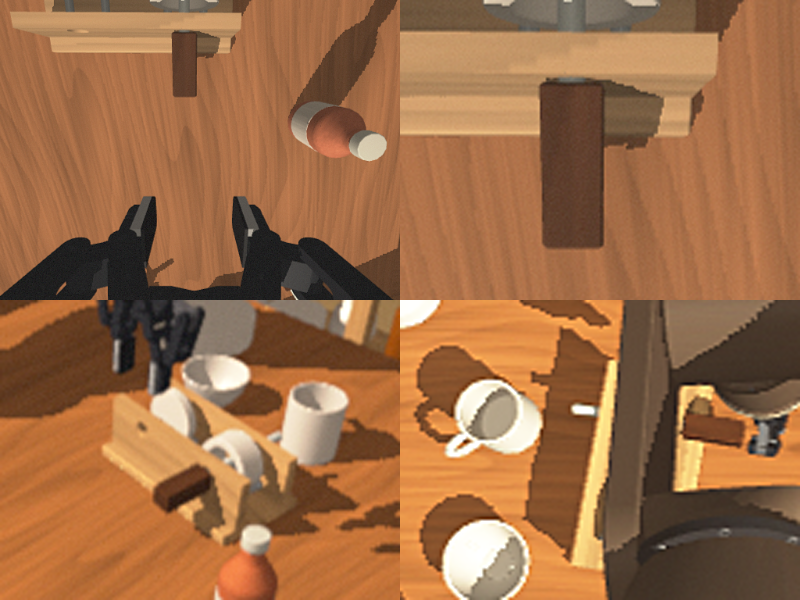

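Run:
```python
from h import *
c=pickle.load(open('pics/w17.pkl','rb')); h=cv2.cvtColor(c['color'],cv2.COLOR_RGB2HSV)
u=int(150+575/2); print(u)
for v in range(12,46): print(v,[tuple(int(x) for x in h[v,k]) for k in (200,u-12,u,u+6)])
print([ (v,int(h[v,u,2])) for v in range(116,130)])
for z in (.085,):
    for v in (15,16,40,41,42): print(v,ray(c,u,v,z)[:2])
for v in (38,39,40,41,42,43): print(v,'z.077',ray(c,u,v,.077)[:2],'z.0685',ray(c,u,v,.0685)[:2])
for v in (122,123,124): print(v,ray(c,u,v,.072)[:2],ray(c,u,v,.077)[:2])
```

```text
437
12 [(15, 111, 113), (11, 147, 163), (12, 150, 167), (12, 146, 168)]
13 [(14, 112, 112), (12, 146, 162), (13, 147, 173), (11, 146, 170)]
14 [(15, 106, 108), (12, 143, 162), (12, 146, 169), (12, 148, 165)]
15 [(16, 118, 130), (13, 143, 162), (12, 147, 173), (12, 146, 170)]
16 [(15, 117, 188), (12, 149, 161), (13, 152, 168), (12, 147, 170)]
17 [(15, 119, 203), (12, 149, 163), (12, 148, 171), (12, 147, 170)]
18 [(15, 119, 199), (12, 150, 160), (13, 149, 173), (12, 149, 168)]
19 [(15, 121, 196), (12, 145, 162), (12, 149, 169), (12, 145, 169)]
20 [(14, 122, 194), (12, 143, 161), (12, 145, 174), (12, 152, 169)]
21 [(15, 117, 199), (12, 151, 159), (11, 147, 173), (12, 148, 169)]
22 [(15, 122, 196), (12, 148, 158), (12, 149, 176), (12, 146, 171)]
23 [(14, 120, 199), (12, 148, 159), (12, 147, 175), (12, 149, 168)]
24 [(14, 120, 199), (12, 145, 162), (11, 151, 172), (12, 143, 171)]
25 [(15, 120, 197), (11, 149, 157), (12, 148, 174), (12, 150, 168)]
26 [(15, 121, 196), (11, 146, 161), (12, 152, 173), (12, 148, 167)]
27 [(16, 120, 195), (11, 147, 158), (12, 152, 174), (11, 144, 172)]
28 [(15,
[... 1337 characters left out ...]
6), (128, 101), (129, 109)]
15 [0.7817448  0.20393537]
16 [0.78178497 0.2032086 ]
40 [0.7827697  0.18539314]
41 [0.78281161 0.18463494]
42 [0.78285359 0.18387544]
38 z.077 [0.78697696 0.1875988 ] z.0685 [0.79153601 0.18833526]
39 z.077 [0.78701985 0.18682285] z.0685 [0.7915801 0.1875377]
40 z.077 [0.78706282 0.18604557] z.0685 [0.79162426 0.18673878]
41 z.077 [0.78710585 0.18526696] z.0685 [0.79166849 0.18593848]
42 z.077 [0.78714896 0.18448702] z.0685 [0.7917128  0.18513682]
43 z.077 [0.78719215 0.18370574] z.0685 [0.79175719 0.18433378]
122 [0.79360015 0.11672528] [0.79085484 0.11744136]
123 [0.79365075 0.11580994] [0.79090461 0.11654077]
124 [0.79370144 0.11489291] [0.79095449 0.11563852]
```

Run:
```python
from h import *
c=pickle.load(open('pics/w17.pkl','rb')); h=cv2.cvtColor(c['color'],cv2.COLOR_RGB2HSV)
u=237
for v in range(34,48): print(v,[tuple(int(x) for x in h[v,k]) for k in (200,212,u-10,u-4,u,u+4,u+10)])
print([ (v,int(h[v,u,2])) for v in range(118,128)])
for v in (15.5,36.5): print('top strip',v,ray(c,200,v,.085)[:2])
for v in (39,40,41,42): print(v,'z.077',ray(c,u,v,.077)[:2],'z.069',ray(c,u,v,.069)[:2])
for v in (122.5,123.5): print(v,ray(c,u,v,.073)[:2],ray(c,u,v,.077)[:2])
Y=np.array([.1245,.992]);H=np.array([.6171,.2074])+.0015*Y
print('hole',H,'end handle if home',H-.07*Y, 'proj shoulder top edge if home',proj(c,np.r_[H,.077]),'face top',proj(c,np.r_[H,.085]))
```

```text
34 [(15, 120, 193), (15, 124, 209), (15, 121, 211), (15, 123, 208), (15, 123, 210), (15, 120, 212), (15, 121, 213)]
35 [(15, 117, 200), (16, 121, 212), (15, 122, 211), (15, 121, 215), (16, 123, 210), (15, 121, 212), (15, 122, 211)]
36 [(14, 122, 192), (15, 121, 201), (15, 122, 203), (15, 124, 209), (15, 119, 204), (15, 119, 208), (15, 116, 208)]
37 [(14, 125, 174), (16, 119, 176), (15, 120, 182), (15, 119, 180), (15, 116, 184), (15, 118, 184), (15, 121, 185)]
38 [(15, 117, 179), (15, 122, 178), (14, 117, 163), (16, 94, 154), (16, 92, 152), (16, 103, 144), (15, 120, 174)]
39 [(15, 120, 182), (14, 120, 180), (15, 120, 83), (33, 22, 114), (24, 23, 113), (26, 21, 95), (13, 121, 143)]
40 [(15, 118, 182), (15, 121, 186), (14, 110, 86), (21, 31, 108), (19, 33, 107), (19, 30, 94), (15, 104, 81)]
41 [(15, 119, 178), (15, 120, 178), (17, 134, 55), (19, 65, 74), (16, 75, 75), (17, 72, 71), (15, 160, 62)]
42 [(16, 121, 167), (15, 121, 168), (12, 126, 69), (11, 127, 66), (11, 145, 67), (11, 133, 71), (10, 135, 68)]
43 [(15, 122, 174), (16, 118, 171), (11, 147, 87), (12, 145, 81), (10, 143, 91), (
[... 493 characters left out ...]
, (120, 96), (121, 93), (122, 91), (123, 102), (124, 141), (125, 173), (126, 168), (127, 168)]
top strip 15.5 [0.59182944 0.22667475]
top strip 36.5 [0.58928557 0.21155122]
39 z.077 [0.61911915 0.20724341] z.069 [0.61901039 0.20845145]
40 z.077 [0.61901846 0.20648353] z.069 [0.61890706 0.20767164]
41 z.077 [0.61891759 0.20572234] z.069 [0.61880355 0.2068905 ]
42 z.077 [0.61881655 0.20495984] z.069 [0.61869986 0.20610802]
122.5 [0.60989972 0.138683  ] [0.61007265 0.13897367]
123.5 [0.60978141 0.13779019] [0.60995587 0.13809241]
hole [0.61728675 0.208888  ] end handle if home [0.60857175 0.139448  ] proj shoulder top edge if home [234.59289334  37.15422662] face top [234.20005965  35.50671625]
```

```bash
python3 -m crank '[[[-0.09,0.05,-0.3,0,0,0],[-0.09,0.15,-0.7,0,0,0],[-0.09,0.15,-1,0,0,0],[-0.09,0.15,-1,0,0,0]]]' 1 40
python3 -m crank '[[[0,0,-0.3,0,0,0],[0,0,-0.7,0,0,0],[0,0,-0.96,0,0,0],[0,0,-0.96,0,0,0],[0,0,-0.96,0,0,0]]]'
python3 -m crank '[[[0.012,0.1,0,0,0,0],[0.023,0.18,0,0,0,0],[0.026,0.21,0,0,0,0],[0.026,0.21,0,0,0,0]]]'
```

```text
time_s: 29.42
ee_pos: [0.6022, 0.0976, 0.1034]
eef_rot: [-1.576, -0.001, -1.69]
contact_force: [-0.4, -0.2, 0.3]
grip_width: 0.0001
time_s: 30.05
ee_pos: [0.6055, 0.0974, 0.0116]
eef_rot: [-1.569, 0.0, -1.691]
contact_force: [-0.8, 0.7, 0.3]
grip_width: 0.0002
time_s: 30.55
ee_pos: [0.6071, 0.1187, 0.0102]
eef_rot: [-1.571, 0.0, -1.69]
contact_force: [0.2, 0.2, 0.0]
grip_width: -0.0003
```

```bash
python3 -m crank '[[[0.005,0.04,0,0,0,0],[0.009,0.07,0,0,0,0],[0.009,0.07,0,0,0,0]]]'
python3 -m crank '[[[0.001,0.01,0,0,0,0],[0.002,0.015,0,0,0,0],[0.002,0.015,0,0,0,0]]]'
python3 -m crank '[[[0.001,0.01,0,0,0,0],[0.001,0.01,0,0,0,0],[0.001,0.01,0,0,0,0]]]'
```

```text
time_s: 30.92
ee_pos: [0.608, 0.1254, 0.01]
eef_rot: [-1.571, -0.0, -1.691]
contact_force: [0.6, -0.1, -0.5]
grip_width: 0.0003
time_s: 31.3
ee_pos: [0.6081, 0.1263, 0.0101]
eef_rot: [-1.571, -0.0, -1.691]
contact_force: [-0.6, -3.9, 0.0]
grip_width: 0.0001
time_s: 31.68
ee_pos: [0.608, 0.1266, 0.0101]
eef_rot: [-1.571, -0.001, -1.691]
contact_force: [-1.5, -12.6, 3.8]
grip_width: 0.0003
```

```bash
python3 -m crank '[[[-0.02,-0.15,0,0,0,0],[-0.038,-0.3,0,0,0,0],[-0.038,-0.3,0,0,0,0]]]'
python3 -m crank '[[[0,0,0.3,0,0,0],[0,0,0.6,0,0,0],[0,0,1,0,0,0],[0,0,1,0,0,0]]]'
python3 -m crank '[[[0.1,-0.15,0.4,0,0,0],[0.1,-0.15,0.96,0,0,0],[0.1,-0.15,0.96,0,0,0],[0.1,-0.15,0.96,0,0,0]]]' 0.5
python3 - <<'E'
from h import *
from plant import get_obs
o=get_obs(); print(o['ee_pos'],o['time_s'],o['contact_force'])
c=snap('wrist','w18'); s=snap('scene','s18'); h=cv2.cvtColor(c['color'],cv2.COLOR_RGB2HSV)
Y=np.array([.1245,.992]);H=np.array([.6171,.2074])+.0015*Y
p,q=proj(c,np.r_[H,.077]),proj(c,np.r_[H-.07*Y,.077]); print(p,q)
for (a,b) in ((p[1]-5,p[1]+9),(q[1]-4,q[1]+9)):
    for v in range(int(a),int(b)): 
        uu=int(round(p[0]+(q[0]-p[0])*(v-p[1])/(q[1]-p[1]))); print(v,[tuple(int(x) for x in h[v,k]) for k in (uu-6,uu,uu+6)])
m=((h[...,2]<125)&(h[...,1]>95)).astype(np.uint8); m[:int(p[1])]=0
n,l,st,_=cv2.connectedComponentsWithStats(m,connectivity=4); k=l[int((p[1]+q[1])/2),int((p[0]+q[0])/2)]
if k:
    ct=cv2.findContours((l==k).astype(np.uint8),0,2)[0][0]; print(st[k],cv2.minAreaRect(ct))
E
```

```text
time_s: 32.05
ee_pos: [0.6043, 0.0964, 0.0101]
eef_rot: [-1.571, -0.0, -1.692]
contact_force: [0.6, 0.0, 0.3]
grip_width: -0.0001
time_s: 32.55
ee_pos: [0.6066, 0.0981, 0.1131]
eef_rot: [-1.566, 0.001, -1.691]
contact_force: [1.4, -0.9, -0.4]
grip_width: 0.0001
time_s: 33.05
ee_pos: [0.614, 0.0828, 0.2053]
eef_rot: [-1.572, -0.0, -1.691]
contact_force: [0.3, 0.4, -0.9]
grip_width: 0.0425
[0.61399014 0.08280191 0.20527087] 33.05 [ 0.34303446  0.37288624 -0.89229883]
[233.76087781  37.67521585] [234.51133368 122.82659879]
32 [(15, 120, 210), (15, 121, 209), (15, 118, 214)]
33 [(15, 121, 210), (15, 118, 209), (15, 118, 209)]
34 [(15, 121, 212), (15, 118, 211), (15, 120, 212)]
35 [(15, 126, 211), (15, 121, 211), (15, 122, 213)]
36 [(15, 120, 211), (15, 122, 207), (15, 119, 212)]
37 [(15, 121, 198), (15, 123, 197), (15, 121, 202)]
38 [(15, 116, 171), (16, 110, 172), (15, 114, 174)]
39 [(17, 89, 123), (19, 50, 128), (22, 51, 111)]
40 [(18, 74, 90), (20, 27, 113), (24, 27, 95)]
41 [(14, 91, 73), (17, 41, 88), (17, 45, 79)]
42 [(9, 139, 57), (9, 116, 57), (11, 138, 59)]
43 [(11, 129, 81), (1
[... 155 characters left out ...]
, 87), (10, 125, 94)]
119 [(10, 123, 95), (10, 137, 91), (12, 152, 92)]
120 [(12, 136, 92), (12, 136, 92), (9, 143, 91)]
121 [(10, 140, 95), (9, 125, 92), (9, 132, 93)]
122 [(9, 133, 94), (12, 140, 89), (11, 141, 94)]
123 [(10, 137, 97), (11, 133, 94), (10, 133, 94)]
124 [(12, 142, 124), (11, 147, 120), (12, 143, 127)]
125 [(12, 149, 166), (12, 147, 175), (12, 146, 177)]
126 [(12, 147, 163), (11, 143, 169), (12, 146, 171)]
127 [(12, 147, 163), (12, 143, 168), (12, 148, 171)]
128 [(13, 147, 161), (12, 151, 166), (12, 143, 171)]
129 [(12, 146, 164), (12, 145, 165), (12, 145, 172)]
130 [(12, 147, 160), (12, 147, 167), (12, 147, 166)]
[ 219   39   62   86 3397] ((249.5, 81.5), (61.0, 85.0), 0.0)
```

Run:
```python
from h import *
from plant import r
a=pickle.load(open('pics/scene0.pkl','rb'))['color'].astype(int); b=pickle.load(open('pics/s18.pkl','rb'))['color'].astype(int)
for n,(u0,v0,u1,v1) in dict(disc=(290,125,312,150),ring=(312,142,335,155),bowl=(303,112,332,132),mug=(342,122,370,156),paint=(314,180,342,232)).items():
    print(n,np.median(abs(a-b)[v0:v1,u0:u1]))
r.finish_job()
```

```text
disc 5.0
ring 5.0
bowl 5.0
mug 5.0
paint 5.0
the job is handed in; nothing more can be done
```

The spindle is through the ring's bay, and I handed the job in at about 33 s. The order was as asked:
- Drew it about 130 mm out of the box by the bare shaft.
- Laid it on the rest and let go.
- Took it again by the handle and threaded it in at the front, through the ring and out at the back.
- Pushed until the shoulder met the front upright, then let go and moved the arm clear.

**What went wrong:** The first grasp closed on nothing, because the fingertips stand about 35 mm higher than the reported TCP. I corrected for that and gripped again.

**Last checks:**
- **On the rest:** after release, the shoulder was measured within about 1 mm of where it belongs, at 89.1° against about 88.9° for the rest.
- **Insertion:** there was no contact force until the shoulder met the upright, which took 6–15 N.
- **Through the bay:** the last picture, taken before a final push on the handle's end, shows the tip out of the back upright and the ring and disc standing.
- **Other objects:** the scene image around the disc, ring, bowl, mug and paint bottle matches the start.

**What did not fully agree:** Once released, the handle sags a little in the oversized holes. In the wrist camera, a gap of about 3 mm remains at the shoulder's top edge, and I estimate about 1 mm at the axis. The final push met 12.6 N almost at once, so I take the lower edge to be touching the upright. The gap did not clearly close.

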